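# Load a drill jig, swing its plate shut and pin it

### The job

Load the loose piece of black channel, legs down as it lies, flat between the locating pins of the drill jig and swing the drill plate fully shut over it. Then pull the T-handled detent pin out of its park post and push it down through the plate into the lock post until its collar is fully home, and let go. Leave the other things on the bench where they are.

Things in the scene. Friction and masses are not known exactly. Their poses are not given: they have to be found in the camera images.
- jig: Drill jig screwed to the bench: plywood base 216 x 172 x 18 mm with steel posts, locating pins and a swinging aluminium plate. Origin on the bench under the nest's middle, z up, +x toward the pivot. In its frame (mm): pivot (72,0), lock post (-75,0) with top at z 42, park post (-80,60) with top at 53 (posts 36 square), stop pin (-104,27), 12 thick, top at 51. Plate from z 43 to 53.
- nest (a point): Nest centre, on the base's top 18 mm above the bench; axes as jig. The channel lies here, 90 mm length along y, with 2 mm play all round, between six pins of 10 mm diameter at (mm) (+-25,+-32) and (0,+-52), 15 mm tall, tapered over the upper 7 mm. The fingers pass between the pins at the middle of the long sides.
- channel: The work: loose piece of black slotted steel channel, 36 x 90 x 22 mm, 2 mm wall, 0.24 to 0.39 kg, lying legs down, web on top. Origin at the middle of the web's top face, 22 mm above what it lies on; y along the 90 mm length, x across the 36 mm width, z points DOWN. Both ends are alike. Grasp it across the 36 mm. The fixed tool box behind is 272 mm tall, nearest corner at x 0.57, y -0.06 m.
- drill_plate (a joint): Plate angle about its vertical pivot, rad: 0 = shut against the stop pin (over the nest, pointing to the jig's -x, its hole over the lock post); it opens counter-clockwise seen from above, toward the jig's -y, up to 1.7. It starts open, clear of the nest, and stays where left (friction 0.12 N m). Plate 40 mm wide, 10 thick; shut, it clears the loaded channel by 3 mm.
- pivot (a point): On the pivot axis of the drill plate, at the height of the plate's top face (53 mm above the bench). The cap screw there stands 12 mm higher.
- knob (a point): Centre of the round black knob at the plate's free end, 200 mm from the pivot axis, 23 mm above the plate's top face: diameter 23 mm, from 15 mm below this point to 11 mm above it. It may turn in the fingers as the plate swings.
- plate_hole (a point): Centre of the mouth of the 14 mm pin hole in the drill plate, in its top face, 147 mm from the pivot axis.
- lock (a point): Where the pin's collar must come to rest: on the lock post's axis at the height of the plate's top face (53 mm above the bench). Through shut plate and post runs a 14 mm hole, counterbored from 19 mm below this point, where the pin's balls spring out.
- park (a point): Centre of the mouth of the 14 mm hole in the top of the park post (53 mm above the bench), where the pin stands at the start.
- pin: Loose detent pin, 0.1 kg. Origin under the middle of its collar (22 mm diameter, 4 thick), z up along its axis. Below: 12 mm shank reaching 33 mm down, the last 9 mm tapered to a nose, two sprung balls 22 mm down. Above: T-handle bar 44 mm long along y, 14 thick along x, from 10 to 36 mm up. A straight pull or push of about 8 N passes the balls. It starts fully home in the park post.
- hex_bolt: Bystander: steel hex bolt with its nut, lying, 22 x 74 x 19 mm, origin at its underside. Must not be moved.
- glue_tube: Bystander: grey tube with a red cap, 24 x 106 x 21 mm, origin at its underside. Must not be moved.
- nail_box: Bystander: small card box 50 x 50 x 52 mm, origin under its middle. Must not be moved.
There are look-alikes about, which are no part of the job. Leave any purple look-alike of the channel alone.

How it is judged:
By the outcome, as a careful person would: the job done as asked, in the order asked, and still so for the second after the job is handed in, with the robot touching nothing.
It also fails if it takes over 61 s, if anything falls off the work surface, if the arm or the gripper's body presses on something with over 40 N, if the wrist force passes 120 N, or if a joint passes its speed limit or range.

### The arm

A 7-joint arm with a two-finger parallel gripper is mounted at the origin on a cart in front of the work surface, level with it; the furniture and walls round the work are solid. World frame = base frame: x ahead of the robot, y to its left, z up, the work surface at z = 0. Lengths are in m, angles in rad, forces in N, time in s.
With the tool pointing down it reaches from about 0.4 to 0.85 m from the base axis. Payload 10.4 kg.
Tool frame: the origin (TCP) lies midway between the tips of the shut fingers; the grasp point (between the pads) lies 19 mm behind it; z points along the fingers, y is the line along which they close (so a half turn about z gives the same grasp; the last joint's range is limited). The gripper opens to 87 mm and grips with 3 to 60 N. Pads are 19 mm wide; open, the fingers measure 117 mm over their backs; the gripper's body (75 mm by 190 mm) begins 51 mm behind the grasp point.
Start: joints at [1.143, 0.332, -0.065, 1.46, 0.022, 1.35, -0.088], TCP at [0.246, -0.575, 0.223] pointing down, gripper open.
Joint ranges: [-2.6, 2.6], [-0.5, 2.12], [-1.47, 1.34], [0.16, 2.42], [-1.27, 4.41], [0.06, 2.06], [-2.6, 2.6]. Speed limits (rad/s): [2.22, 2.22, 2.79, 2.79, 3.14, 3.14, 3.14].

### API

Orientations are given as a unit quaternion [x, y, z, w].
In Python, from bench import r gives the robot as it stands.
- The arm moves only by the tool move_arm, never from a script. Its argument "targets" is a list of rows, each a list of 3 entries, a list of its own where there are three numbers: the shift along the tool's x, y, z in cm, then the turn, a rotation vector about the tool's x, y, z in rad, then the opening in per cent of the stroke, from 0 (shut) to 100 (fully open). In form: [[[x, y, z], [wx, wy, wz], gripper], ...]. A call has 1 to 20 rows; each row shifts and turns the commanded pose from where the row before left it, along the tool's axes as they then stand; what a row does not reach is not made up. A row lasts 1/8 s, in which the tool goes at most 62.5 mm and 10.7 degrees, less where a joint would pass 70% of its speed; a pose out of reach is approached as far as the arm can. A call with a gripper value outside its range is refused whole. The fingers move at their own pace and stop on an object; "grip_force" is the grip in N (left out, the last holds). Time passes only in rows, so rows that do not move let the fingers close. It gives the time, the measured TCP pose, the force, the opening and the grip force at its end, in the units of the state.
- r.read_state(): the state, without advancing time (a new reading comes with each control period).
- r.camera(name): name is "side" or "top" or "wrist"; returns a dict with "image" (420x560x3 uint8, blue, green, red), "vertical_fov" (degrees; the focal length in pixels is half the picture's height over the tangent of half this angle, whatever the lens; pixels are square), "cx", "cy" (the principal point, pixels), "cam_to_world" (4x4, takes a point from camera to world coordinates). Camera axes: x right, y down, z forward; pixel columns grow to the right and rows downward; lengths in m; the calibration is good to about 2 mm. A picture is of the moment at which its call begins. There is no depth.
- r.close_job(): hands the job in; it is judged then, once.
The state is a dict: "time": time; "joint_positions": joint angles; "joint_vel": joint speeds; "joint_torque": joint torques, N m; "ee_pos": TCP position; "eef_rot": TCP orientation; "ft_force": force on the tool from outside, world axes, zero at the start; "torque": the same for the moment, N m; "width": finger opening in m; "grip_force": force on a finger pad.
Only numpy, scipy, OpenCV 4.12 (cv2) and the standard library are available. Lean on these libraries where they do the work, as an engineer would, in place of code of your own. Each camera call takes 0.05 s, during which the arm holds its last target. There are 200 camera calls.

## Working session

There is one attempt and no reset: what is moved stays moved. The work goes in short steps, Python scripts to look and compute and a tool call to move; the robot and the scene stay as the last step left them, time stands still between calls to the robot, and variables do not carry over. Pictures are saved under pics/ and viewed, at most 10 in all, crops included, and the job is handed in when it is done.

Besides the shell and the picture viewer there is one more tool, called after "Emit:" as name(argument=value, ...), one argument or row to a line, values as JSON. move_arm: Moves the arm, as the interface text tells. Its arguments: {"type":"object","properties":{"targets":{"type":"array"},"grip_force":{"type":"number"}},"required":["targets"]}

```bash
mkdir -p pics; cat > h.py <<'E'
import numpy as np, cv2, json
from bench import r
from scipy.spatial.transform import Rotation as R
def shot(n,f):
    c=r.camera(n); cv2.imwrite(f'pics/{f}.png',c['image'])
    np.savez(f'pics/{f}.npz',M=np.array(c['cam_to_world']),v=c['vertical_fov'],cx=c['cx'],cy=c['cy']); return c
def load(f): return np.load(f'pics/{f}.npz')
def ray(f,u,v):
    d=load(f); F=210/np.tan(np.radians(float(d['v']))/2)
    M=d['M']; return M[:3,3], M[:3,:3]@np.array([(u-d['cx'])/F,(v-d['cy'])/F,1])
def at(f,u,v,z):
    o,k=ray(f,u,v); return o+k*(z-o[2])/k[2]
def proj(f,p):
    d=load(f); F=210/np.tan(np.radians(float(d['v']))/2)
    M=d['M']; q=M[:3,:3].T@(np.array(p)-M[:3,3]); return q[:2]/q[2]*F+[d['cx'],d['cy']]
def crop(f,x0,y0,x1,y1,s,out):
    im=cv2.imread(f'pics/{f}.png')[y0:y1,x0:x1]; cv2.imwrite(f'pics/{out}.png',cv2.resize(im,None,fx=s,fy=s,interpolation=cv2.INTER_CUBIC))
E
python3 - <<'E'
from h import *
np.set_printoptions(precision=4,suppress=True)
for n in('top','side','wrist'):
    shot(n,n+'0'); d=load(n+'0'); print(n,d['M'],d['v'],d['cx'],d['cy'])
a=cv2.imread('pics/top0.png');b=cv2.imread('pics/side0.png')
s=r.read_state(); print(s)
E
```

```text
top [[-0.0283 -0.9925  0.1192  0.3624]
 [-0.9995  0.0295  0.0077 -0.1126]
 [-0.0112 -0.1189 -0.9928  1.4375]
 [ 0.      0.      0.      1.    ]] 42.63422030728497 274.4139557834991 201.3771944177824
side [[ 0.9995  0.03   -0.0055  0.538 ]
 [ 0.0218 -0.5777  0.8159 -0.9545]
 [ 0.0213 -0.8157 -0.5781  0.6575]
 [ 0.      0.      0.      1.    ]] 53.771021175768965 278.5668989374207 206.00288468085444
wrist [[ 0.3928 -0.8797 -0.2679  0.3205]
 [-0.9196 -0.3764 -0.1126 -0.5417]
 [-0.0018  0.2905 -0.9569  0.3841]
 [ 0.      0.      0.      1.    ]] 65.96130303259041 276.65191366552295 210.45871506576253
{'time': 0.15, 'joint_positions': array([ 1.1434,  0.3327, -0.0647,  1.4607,  0.0216,  1.3499, -0.0885]), 'joint_vel': array([-0.0006, -0.0031, -0.0002, -0.0045, -0.0008,  0.0006,  0.0008]), 'joint_torque': array([  0.0002, -62.3637,   0.0244, -39.0143,  -0.0612,   0.0373,
         0.0002]), 'ee_pos': array([ 0.246 , -0.5742,  0.222 ]), 'eef_rot': array([ 0.9796,  0.201 , -0.0001, -0.0005]), 'ft_force': array([ 0.301 , -0.0017, -0.2907]), 'torque': array([-0.0529,  0.0003,  0.0069]), 'grip_force': 0.0, 'width': 0.08694539468223292}
```

View pics/top0.png

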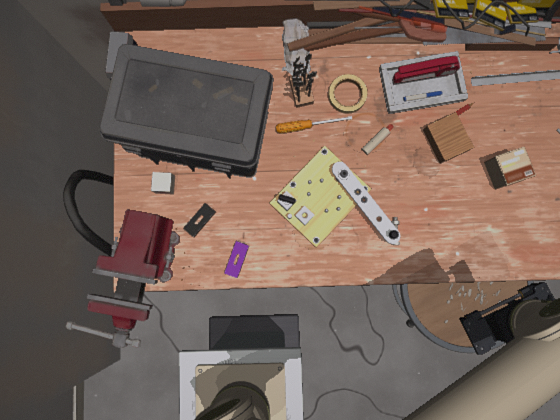

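View pics/side0.png

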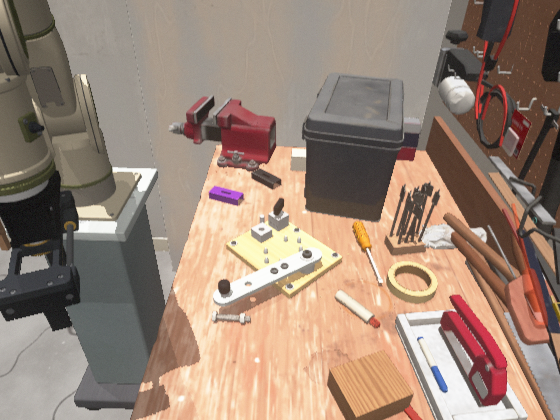

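Top view: black channel at (199,220), purple look-alike at (236,259) (not wanted). Pivot is near (338,168), knob (393,236), pin in park post (286,199), lock post (304,215), bolt near (395,222). Look-alikes for the channel: black slotted piece (199,220) and purple (236,259); black is chosen. I'll check it in a close crop.

```bash
python3 - <<'E'
from h import *
crop('top0',175,140,415,280,3.3,'t1')
crop('side0',200,150,370,330,3.3,'s1')
E
```

```text
(no output)
```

View pics/t1.png

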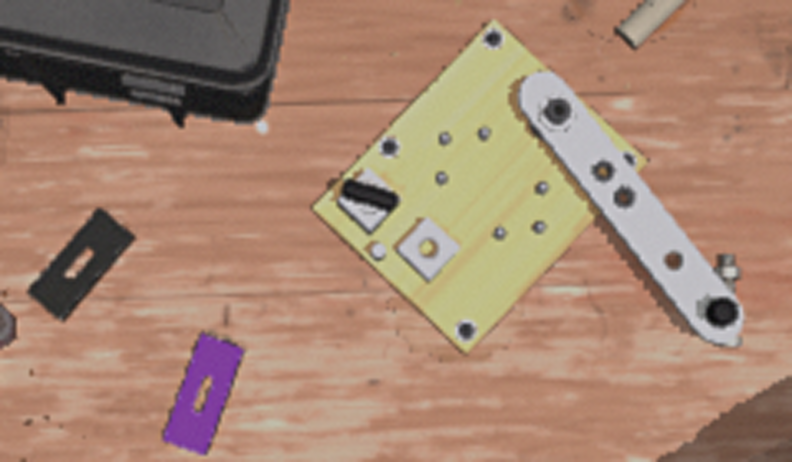

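View pics/s1.png

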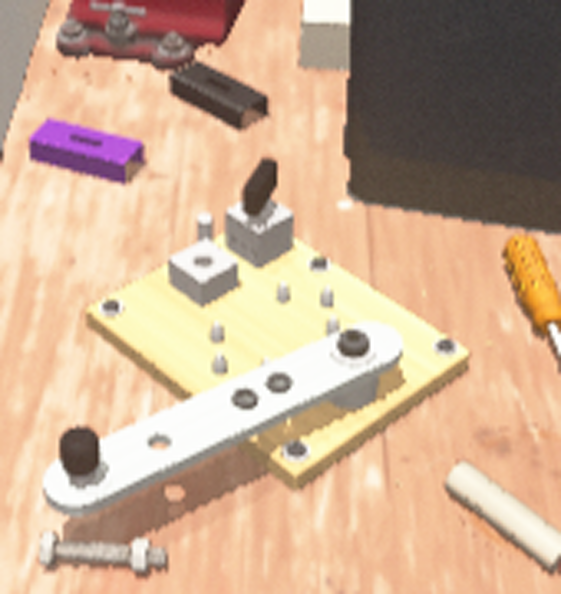

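The close crops confirm the black slotted channel at t1 crop (82,264). The purple one sits at (203,393). Now fitting the jig pose from the pins, posts and corners.

```bash
cat >> h.py <<'E'
def full(P,s,x0,y0): return (np.array(P,float)+.5)/s-.5+[x0,y0]
def fitpose(obs,g):
    # obs: list (file,u,v,(x,y,z) local m)
    from scipy.optimize import least_squares
    def w(p,l): c,s=np.cos(p[2]),np.sin(p[2]); return [p[0]+c*l[0]-s*l[1],p[1]+s*l[0]+c*l[1],l[2]]
    f=lambda p:np.concatenate([proj(o[0],w(p,o[3]))-[o[1],o[2]] for o in obs])
    q=least_squares(f,g,loss='soft_l1'); return q.x,f(q.x).reshape(-1,2)
E
python3 - <<'E'
from h import *
np.set_printoptions(precision=4,suppress=True)
T=lambda P:full(P,3.3,175,140); S=lambda P:full(P,3.3,200,150)
o=[]
for P,l in [((445,138),(0,52,33)),((484,133),(25,32,33)),((441,178),(-25,32,33)),((542,188),(25,-32,33)),((539,227),(0,-52,33)),((499,233),(-25,-32,33)),((428,248),(-75,0,42)),((557,110),(72,0,63)),((377,250),(-104,27,51)),((313,207),(-108,86,18)),((466,352),(-108,-86,18)),((493,20),(108,86,18))]:
    o.append(('top0',*T(P),np.array(l)/1e3))
for P,l in [((203,262),(-75,0,42)),((353,340),(72,0,65)),((88,317),(-108,-86,18)),((297,480),(108,-86,10)),((467,355),(108,86,18)),((327,289),(0,52,33)),((283,285),(-25,32,33)),((217,325),(-25,-32,33)),((219,358),(0,-52,33))]:
    o.append(('side0',*S(P),np.array(l)/1e3))
p,e=fitpose(o,[.42,-.17,-.7]); print('jig',p,np.degrees(p[2])); print(e)
for s in('top0','side0'):
    q,_=fitpose([k for k in o if k[0]==s],p); print(s,q)
np.save('jig.npy',p)
# channel top face corners
c=[((101,208)),((135,238)),((63,321)),((29,290))]
C=np.array([at('top0',*T(P),.022) for P in c]); print(C, C.mean(0))
c2=[((172,82)),((188,62)),((268,104)),((243,115))]
C=np.array([at('side0',*S(P),.022) for P in c2]); print(C, C.mean(0))
print('slot top',at('top0',*T((79,263)),.022))
# knob, pin
print('knob',at('top0',*T((722,311)),.087),at('side0',*S((79,437)),.087))
k=at('top0',*T((722,311)),.087)[:2]; cs,sn=np.cos(p[2]),np.sin(p[2]); pv=p[:2]+.072*np.array([cs,sn]); d=k-pv
print('pivot',pv,'r',np.hypot(*d),'plate angle',np.arctan2(d[1],d[0])-(p[2]+np.pi))
a,b=at('top0',*T((342,185)),.089),at('top0',*T((397,201)),.089); print('pin bar',a,b,np.degrees(np.arctan2(*(b-a)[[1,0]])))
E
```

```text
jig [ 0.5452 -0.2314 -0.786 ] -45.037122753639174
[[-0.4036 -0.3004]
 [-0.2108 -0.4598]
 [-0.1075 -0.4363]
 [ 0.0903 -0.6225]
 [ 0.1595 -0.3684]
 [ 0.1909 -0.4972]
 [-0.0991  0.1019]
 [-0.0044 -0.0201]
 [ 0.215   0.1514]
 [ 2.1905  0.2361]
 [ 3.346   0.9173]
 [ 2.9043 -1.1472]
 [-0.1484 -1.1325]
 [-0.0895 -1.669 ]
 [-1.9657 -0.9755]
 [-0.5479  3.437 ]
 [ 1.3834  0.1345]
 [-0.2054 -0.9013]
 [-0.2911 -1.0509]
 [-0.2633 -1.2199]
 [ 0.0191 -1.7521]]
top0 [ 0.5444 -0.2307 -0.7957]
side0 [ 0.5456 -0.2344 -0.781 ]
[[0.5343 0.0818 0.022 ]
 [0.5093 0.0549 0.022 ]
 [0.4444 0.1134 0.022 ]
 [0.47   0.1403 0.022 ]] [0.4895 0.0976 0.022 ]
[[0.449  0.0999 0.022 ]
 [0.461  0.1363 0.022 ]
 [0.5358 0.0674 0.022 ]
 [0.5145 0.0481 0.022 ]] [0.4901 0.0879 0.022 ]
slot top [0.4905 0.1001 0.022 ]
knob [ 0.4337 -0.3976  0.087 ] [ 0.4344 -0.4025  0.087 ]
pivot [ 0.5961 -0.2824] r 0.19907267523522382 plate angle -4.879731402022321
pin bar [ 0.5384 -0.1123  0.089 ] [ 0.5248 -0.154   0.089 ] -108.05361331867661
```

Emit:
move_arm(
  targets=[
    [[4.1,-2,0],[0,0,0],100],
    [[4.1,-2,0],[0,0,0],100],
    [[4.1,-2,0],[0,0,0],100],
    [[4.1,-2,0],[0,0,0],100],
    [[4.1,-2,0],[0,0,0],100],
    [[4.1,-2,0],[0,0,0],100],
    [[4.1,-2,0],[0,0,0],100],
    [[4.1,-2,0],[0,0,0],100],
    [[4.1,-2,0],[0,0,0],100],
    [[4.1,-2,0],[0,0,0],100],
    [[0,0,0],[0,0,-0.18],100],
    [[0,0,0],[0,0,-0.18],100],
    [[0,0,0],[0,0,0],100],
  ],
)

```text
time: 1.78
ee_pos: [0.5441, -0.2292, 0.2222]
eef_rot: [0.928, 0.373, -0.0, -0.0]
ft_force: [-0.3, 0.4, -0.9]
width: 0.0871
grip_force: 0.0
```

```bash
cat >> h.py <<'E'
def go(x,y,z,yaw_y=None,n=None):
    """print tool-frame shift (cm) and wz to bring TCP to xyz with tool y at yaw_y deg, translation first"""
    s=r.read_state(); Q=R.from_quat(s['eef_rot']).as_matrix()
    d=Q.T@(np.array([x,y,z])-s['ee_pos'])*100
    ty=np.degrees(np.arctan2(Q[1,1],Q[0,1])); dy=0 if yaw_y is None else -np.radians((yaw_y-ty+180)%360-180)
    print('shift cm',d.round(2),'wz',round(dy,3),'tooly now',round(ty,2),'tilt z',Q[:,2].round(3),'t',s['time'])
E
python3 - <<'E'
from h import *
shot('wrist','w1')
E
```

```text
(no output)
```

View pics/w1.png

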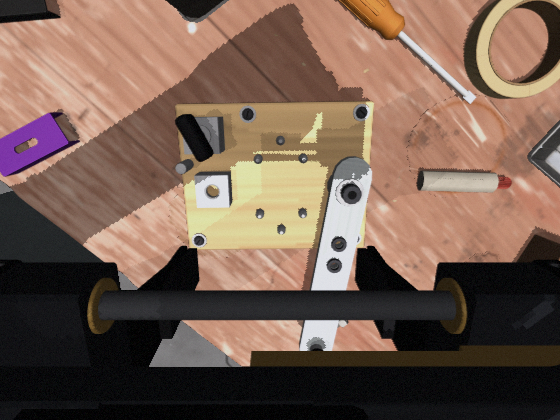

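The wrist view shows all six nest pins, from (258..304,140) to (281,229). The lock hole is at (212,191), the pivot cap at (350,193), the stop pin at (180,168) and the pin handle at (193,138).

```bash
python3 - <<'E'
from h import *
np.set_printoptions(precision=4,suppress=True)
T=lambda P:full(P,3.3,175,140)
P=[((280,140),(445,138),(0,52,33)),((304,158),(484,133),(25,32,33)),((258,158),(441,178),(-25,32,33)),((303,213),(542,188),(25,-32,33)),((281,229),(539,227),(0,-52,33)),((260,213),(499,233),(-25,-32,33)),((212,191),(428,248),(-75,0,42)),((350,193),(557,110),(72,0,65))]
w=[('w1',*a,np.array(c)/1e3) for a,b,c in P]; t=[('top0',*T(b),np.array(c)/1e3) for a,b,c in P]
for n,o in(('w',w),('t',t),('wt',w+t)):
    p,e=fitpose(o,[.545,-.231,-.786]); print(n,p,np.degrees(p[2]),abs(e).max(0))
    if n=='w': print(e)
p,e=fitpose(w+t,[.545,-.231,-.786]); np.save('jig.npy',p)
go(.49,.0965,.20,47.8)
E
```

```text
w [ 0.5485 -0.2306 -0.7928] -45.42161779837738 [2.1487 1.7377]
[[ 0.263  -1.0087]
 [-0.3963 -0.492 ]
 [-0.6103  0.2207]
 [ 0.1115  0.9425]
 [ 0.3587  1.7377]
 [-0.7726  1.5808]
 [-0.1802 -1.3437]
 [ 2.1487 -0.3155]]
t [ 0.5443 -0.2315 -0.7918] -45.36664848662894 [0.2915 0.3356]
wt [ 0.5478 -0.2309 -0.7905] -45.292555330112855 [1.8592 2.3031]
shift cm [ 18.54 -27.33   2.24] wz -1.645 tooly now -46.43 tilt z [-0.  0. -1.] t 1.825
```

Emit:
move_arm(
  targets=[
    [[2.3,-3.4,-2],[0,0,0],100],
    [[2.3,-3.4,-2],[0,0,0],100],
    [[2.3,-3.4,-2],[0,0,0],100],
    [[2.3,-3.4,0],[0,0,0],100],
    [[2.3,-3.4,0],[0,0,0],100],
    [[2.3,-3.4,0],[0,0,0],100],
    [[2.3,-3.4,0],[0,0,0],100],
    [[2.4,-3.5,0],[0,0,0],100],
    [[0,0,0.9],[0,0,-0.183],100],
    [[0,0,0.9],[0,0,-0.183],100],
    [[0,0,0.9],[0,0,-0.183],100],
    [[0,0,0.9],[0,0,-0.183],100],
    [[0,0,0.9],[0,0,-0.183],100],
    [[0,0,0.9],[0,0,-0.183],100],
    [[0,0,0.9],[0,0,-0.183],100],
    [[0,0,0.9],[0,0,-0.183],100],
    [[0,0,0.9],[0,0,-0.183],100],
    [[0,0,0],[0,0,0],100],
  ],
)

```text
time: 4.08
ee_pos: [0.4883, 0.0956, 0.2011]
eef_rot: [0.359, 0.933, -0.0, -0.0]
ft_force: [0.3, -0.1, 0.2]
width: 0.087
grip_force: 0.0
```

```bash
python3 - <<'E'
from h import *
shot('wrist','w2'); 
im=cv2.imread('pics/w2.png'); 
go(.49,.0965,.05,47.8)
E
```

```text
shift cm [-0.05  0.15 15.16] wz -0.0 tooly now 47.78 tilt z [-0. -0. -1.] t 4.125
```

View pics/w2.png

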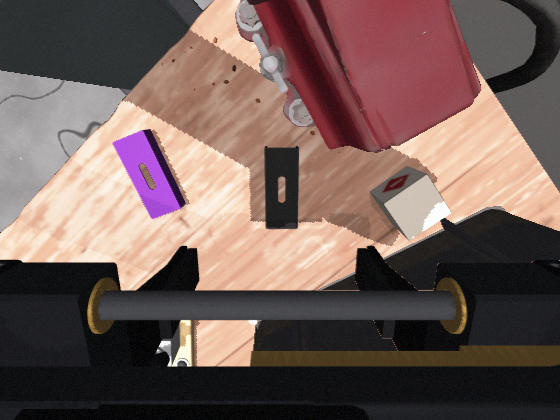

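The channel's top face spans (265,147) to (298,222) with its slot at (282,190), lined up with the tool. The nail box is at (410,205) and the purple piece at (150,173).

```bash
python3 - <<'E'
from h import *
np.set_printoptions(precision=4,suppress=True)
C=np.array([at('w2',*P,.022) for P in [(265,147),(298,147),(298,222),(266,222)]]); print(C,C.mean(0),at('w2',282,190,.022))
d=(C[0]+C[1]-C[2]-C[3]); print('axis deg',np.degrees(np.arctan2(d[1],d[0])), 'len',np.linalg.norm(d)/2)
s=r.read_state(); Q=R.from_quat(s['eef_rot']).as_matrix()
tl=lambda p:(Q.T@(p-s['ee_pos'])*100).round(2)
print('centre in tool',tl(C.mean(0)),'slot',tl(at('w2',282,190,.022)),'nailbox near corner',tl(at('w2',371,190,.052)),tl(at('w2',404,242,.052)),tl(at('w2',404,242,.0)))
E
```

```text
[[0.4473 0.1183 0.022 ]
 [0.4703 0.1437 0.022 ]
 [0.5325 0.0896 0.022 ]
 [0.5086 0.0631 0.022 ]] [0.4897 0.1037 0.022 ] [0.4933 0.1008 0.022 ]
axis deg 138.48704658090915 len 0.08248409198220495
centre in tool [ 0.46  0.66 17.96] slot [-0.01  0.69 17.96] nailbox near corner [ 0.71  9.42 14.95] [-4.82 13.32 14.95] [-6.97 15.53 20.15]
```

Emit:
move_arm(
  targets=[
    [[0,0.2,3.5],[0,0,0],100],
    [[0,0.2,3.5],[0,0,0],100],
    [[0,0,3.5],[0,0,0],100],
    [[0,0,3.5],[0,0,0],100],
    [[0,0,2.5],[0,0,0],100],
    [[0,0,1.5],[0,0,0],100],
    [[0,0,1],[0,0,0],100],
    [[0,0,0.5],[0,0,0],100],
    [[0,0,0],[0,0,0],100],
    [[0,0,0],[0,0,0],35],
    [[0,0,0],[0,0,0],35],
    [[0,0,0],[0,0,0],35],
    [[0,0,0],[0,0,0],35],
    [[0,0,0],[0,0,0],35],
    [[0,0,0],[0,0,0],35],
    [[0,0,0],[0,0,0],35],
  ],
  grip_force=30,
)

```text
time: 6.12
ee_pos: [0.4915, 0.0989, 0.0065]
eef_rot: [0.357, 0.934, 0.0, 0.0]
ft_force: [0.3, 0.6, -0.5]
width: 0.0356
grip_force: 30.0
```

Emit:
move_arm(
  targets=[
    [[0,0,-2],[0,0,0],35],
    [[0,0,-5],[0,0,0],35],
    [[0,0,-6],[0,0,0],35],
    [[0,0,-6],[0,0,0],35],
    [[0,0,-2.4],[0,0,0.163],35],
    [[0,0,0],[0,0,0.163],35],
    [[0,0,0],[0,0,0.163],35],
    [[0,0,0],[0,0,0.163],35],
    [[0,0,0],[0,0,0.163],35],
    [[0,0,0],[0,0,0.163],35],
    [[0,0,0],[0,0,0.163],35],
    [[0,0,0],[0,0,0.163],35],
    [[0,0,0],[0,0,0.163],35],
    [[0,0,0],[0,0,0.166],35],
    [[-3.9,2.2,0],[0,0,0],35],
    [[-3.9,2.2,0],[0,0,0],35],
    [[-3.9,2.2,0],[0,0,0],35],
  ],
)

```text
time: 8.25
ee_pos: [0.4536, -0.0311, 0.2215]
eef_rot: [0.925, 0.38, 0.0, 0.0]
ft_force: [0.1, 0.4, -3.9]
width: 0.0356
grip_force: 30.0
```

Emit:
move_arm(
  targets=[
    [[-1.5,4.1,0],[0,0,0],35],
    [[-1.5,4.1,0],[0,0,0],35],
    [[-1.5,4.1,0],[0,0,0],35],
    [[-1.6,4.2,2],[0,0,0],35],
    [[-1.6,4.2,4],[0,0,0],35],
    [[0,0,4],[0,0,0],35],
    [[0,0,3],[0,0,0],35],
    [[0,0,2],[0,0,0],35],
    [[0,0,0],[0,0,0],35],
    [[0,0,0],[0,0,0],35],
  ],
)

```text
time: 9.5
ee_pos: [0.546, -0.2319, 0.0722]
eef_rot: [0.925, 0.38, 0.001, 0.001]
ft_force: [1.0, 0.2, -3.3]
width: 0.0356
grip_force: 30.0
```

```bash
python3 - <<'E'
from h import *
shot('wrist','w3');shot('top','top3');shot('side','side3')
p=np.load('jig.npy'); go(p[0],p[1],.0245,np.degrees(p[2]))
crop('wrist' and 'w3',180,80,380,300,2.7,'w3c') 
a=cv2.imread('pics/w3.png')[90:280,180:380]; b=cv2.imread('pics/top3.png')[150:260,265:375]
a=cv2.resize(a,None,fx=2.4,fy=2.4,interpolation=2); b=cv2.resize(b,(300,300),interpolation=2)
H=np.zeros((max(a.shape[0],b.shape[0]),a.shape[1]+300,3),np.uint8); H[:a.shape[0],:a.shape[1]]=a; H[:300,a.shape[1]:]=b
cv2.imwrite('pics/w3m.png',H); print(H.shape)
E
```

```text
shift cm [0.22 0.05 4.75] wz -0.001 tooly now -45.38 tilt z [ 0.002 -0.001 -1.   ] t 9.65
(456, 780, 3)
```

View pics/w3m.png

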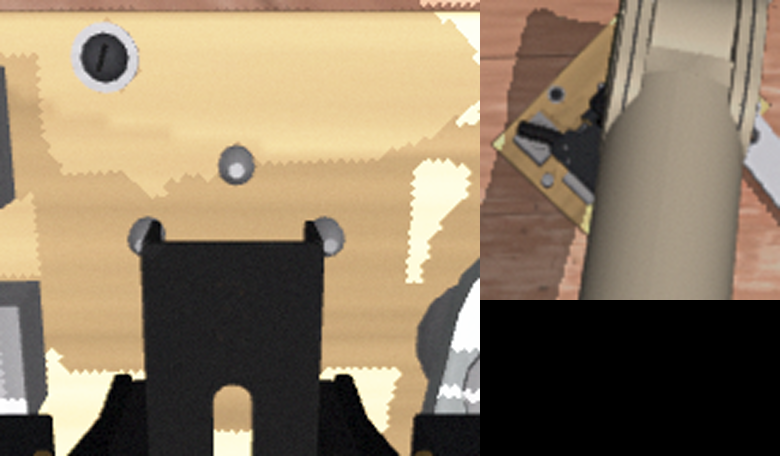

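The channel's near end edge is at crop row 243, from x=143 to 322. Pin (0,52) is at (236,168) and pins (±25,32) at (328,240) and (147,236). The left one is partly hidden.

```bash
python3 - <<'E'
from h import *
np.set_printoptions(precision=4,suppress=True)
W=lambda P:full(P,2.4,180,90)
s=r.read_state(); Q=R.from_quat(s['eef_rot']).as_matrix()
tl=lambda p:(Q.T@(p-s['ee_pos'])*1000).round(2)
zt=.0877
for n,P,z in [('chL',(143,243),zt),('chR',(322,243),zt),('slot end',(233,385),zt),('pin0',(236,168),.033),('pinR',(328,240),.033),('pinL',(147,237),.033),('stop?',(105,57),.018)]:
    print(n,tl(at('w3',*W(P),z)))
p=np.load('jig.npy')
c,sn=np.cos(p[2]),np.sin(p[2])
for l in [(0,52),(25,32),(-25,32)]: print(proj('w3',[p[0]+c*l[0]/1e3-sn*l[1]/1e3,p[1]+sn*l[0]/1e3+c*l[1]/1e3,.033]),)
print([W(P) for P in [(236,168),(328,240),(147,237)]])
E
```

```text
chL [ 46.53 -17.76 -15.75]
chR [ 46.48  16.98 -15.68]
slot end [ 16.61  -0.32 -15.74]
pin0 [53.38  0.5  38.99]
pinR [34.24 24.99 39.03]
pinL [ 35.13 -23.14  38.93]
stop? [ 80.89 -34.43  53.94]
[277.9987 158.4448]
[317.1839 189.7721]
[238.8805 189.9932]
[array([278.0417, 159.7083]), array([316.375 , 189.7083]), array([240.9583, 188.4583])]
```

Emit:
move_arm(
  targets=[
    [[0.05,0.07,1.5],[0,0,0],35],
    [[0,0,1],[0,0,0],35],
    [[0,0,0.6],[0,0,0],35],
    [[0,0,0.4],[0,0,0],35],
    [[0,0,0.4],[0,0,0],35],
    [[0,0,0.3],[0,0,0],35],
    [[0,0,0.2],[0,0,0],35],
    [[0,0,0],[0,0,0],35],
  ],
)

```text
time: 10.65
ee_pos: [0.5459, -0.2319, 0.0265]
eef_rot: [0.925, 0.38, -0.0, 0.0]
ft_force: [0.0, -0.3, -3.1]
width: 0.0357
grip_force: 30.0
```

Emit:
move_arm(
  targets=[
    [[0,0,0.15],[0,0,0],35],
    [[0,0,0.1],[0,0,0],35],
    [[0,0,0],[0,0,0],35],
  ],
)

```text
time: 11.02
ee_pos: [0.546, -0.232, 0.0246]
eef_rot: [0.925, 0.38, 0.0, 0.0]
ft_force: [-2.4, 0.5, 3.2]
width: 0.0359
grip_force: 30.0
```

Emit:
move_arm(
  targets=[
    [[0,0,0],[0,0,0],52],
    [[0,0,0],[0,0,0],52],
    [[0,0,0],[0,0,0],52],
    [[0,0,-1.5],[0,0,0],52],
    [[0,0,-3],[0,0,0],52],
    [[0,0,-5],[0,0,0],52],
    [[0,0,-5],[0,0,0],52],
    [[0,0,-3],[0,0,0],52],
    [[0,0,0],[0,0,0],52],
  ],
)

```text
time: 12.15
ee_pos: [0.5474, -0.2322, 0.203]
eef_rot: [0.925, 0.38, 0.002, 0.002]
ft_force: [-0.2, 0.1, -0.5]
width: 0.0454
grip_force: 0.0
```

```bash
python3 - <<'E'
from h import *
shot('wrist','w4'); shot('side','side4')
go(.4337,-.3985,.17)
a=cv2.imread('pics/w4.png')[70:350,150:380]; b=cv2.imread('pics/side4.png')[190:320,210:350]
a=cv2.resize(a,None,fx=1.9,fy=1.9,interpolation=2); b=cv2.resize(b,None,fx=2.5,fy=2.5,interpolation=2)
H=np.zeros((a.shape[0],a.shape[1]+b.shape[1],3),np.uint8); H[:a.shape[0],:a.shape[1]]=a; H[:b.shape[0],a.shape[1]:]=b
cv2.imwrite('pics/m4.png',H)
E
```

```text
shift cm [-19.69   3.98   2.95] wz 0 tooly now -45.38 tilt z [ 0.001 -0.    -1.   ] t 12.25
```

View pics/m4.png

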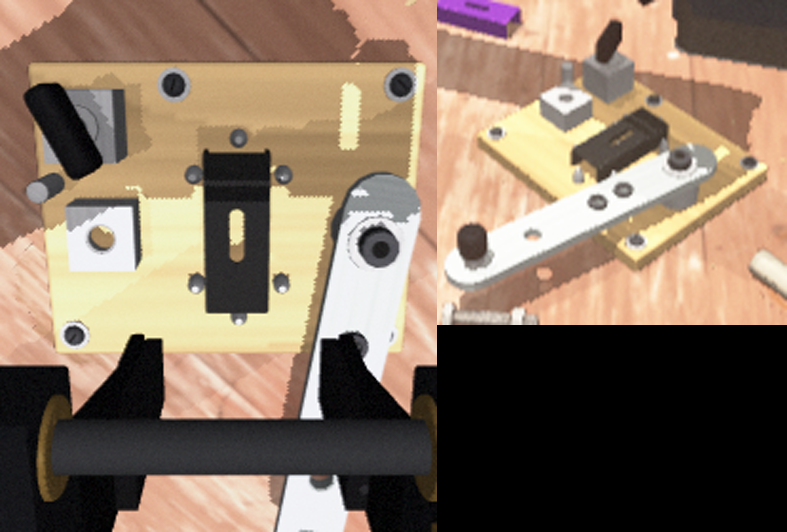

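The channel lies flat in the nest, inside all six pins. The plate is untouched. Next is the knob.

Emit:
move_arm(
  targets=[
    [[-4.9,1,0],[0,0,0],65],
    [[-4.9,1,0],[0,0,0],65],
    [[-4.9,1,0.5],[0,0,0],65],
    [[-5,1,2.5],[0,0,0],65],
    [[0,0,3.5],[0,0,0],65],
    [[0,0,3],[0,0,0],65],
    [[0,0,2.5],[0,0,0],65],
    [[0,0,1.5],[0,0,0],65],
    [[0,0,0.3],[0,0,0],65],
    [[0,0,0],[0,0,0],20],
    [[0,0,0],[0,0,0],20],
    [[0,0,0],[0,0,0],20],
    [[0,0,0],[0,0,0],20],
    [[0,0,0],[0,0,0],20],
    [[0,0,0],[0,0,0],20],
  ],
  grip_force=10,
)

```text
time: 14.12
ee_pos: [0.434, -0.3989, 0.0614]
eef_rot: [0.925, 0.38, 0.0, 0.0]
ft_force: [0.9, 0.9, 3.1]
width: 0.022
grip_force: 10.0
```

```bash
python3 - <<'E'
from h import *
np.set_printoptions(precision=4,suppress=True)
s=r.read_state(); print(s['width'],s['grip_force'],s['ft_force'])
e=s['ee_pos']; p=np.array([.546,-.2315]); a=np.radians(-45.36)
pv=p+.072*np.array([np.cos(a),np.sin(a)]); d=e[:2]-pv
print(pv,np.hypot(*d),'open angle',np.degrees(np.arctan2(d[1],d[0])-a-np.pi)%360)
E
```

```text
0.021976844288901225 10.000252706261413 [0.8636 0.8727 3.0626]
[ 0.5966 -0.2827] 0.19977918810564604 open angle 80.89843742070246
```

Emit:
move_arm(
  targets=[
    [[0.2,-0.85,-0.1],[0,0,0.03],20],
    [[0.3,-1.3,0],[0,0,0.06],20],
    [[0.4,-1.7,0],[0,0,0.065],20],
    [[0.45,-1.7,0],[0,0,0.065],20],
    [[0.5,-1.68,0],[0,0,0.065],20],
    [[0.53,-1.67,0],[0,0,0.065],20],
    [[0.57,-1.66,0],[0,0,0.065],20],
    [[0.6,-1.65,0],[0,0,0.065],20],
    [[0.64,-1.63,0],[0,0,0.065],20],
    [[0.68,-1.62,0],[0,0,0.065],20],
    [[0.7,-1.6,0],[0,0,0.065],20],
  ],
)

```text
time: 15.5
ee_pos: [0.4061, -0.226, 0.0617]
eef_rot: [0.999, 0.05, -0.001, -0.0]
ft_force: [1.9, -1.5, -2.7]
width: 0.022
grip_force: 10.0
```

```bash
cat >> h.py <<'E'
def knob():
    s=r.read_state(); print(s['width'],s['grip_force'],s['ft_force'].round(1),s['ee_pos'].round(4))
    e=s['ee_pos']; p=np.array([.546,-.2315]); a=np.radians(-45.36)
    pv=p+.072*np.array([np.cos(a),np.sin(a)]); d=e[:2]-pv
    print('r',np.hypot(*d),'open',np.degrees(np.arctan2(d[1],d[0])-a-np.pi)%360)
    th=np.radians(-45.36+180); go(*(pv+.2*np.array([np.cos(th),np.sin(th)])),e[2])
E
python3 -c "from h import *;knob()"
```

```text
0.021969728564759546 9.997644483401018 [ 1.9 -1.5 -2.7] [ 0.4061 -0.226   0.0617]
r 0.1987831605923774 open 28.789793805830485
shift cm [ 5.83 -8.02 -0.01] wz 0 tooly now -84.29 tilt z [-0.001 -0.    -1.   ] t 15.5
```

Emit:
move_arm(
  targets=[
    [[0.7,-1.52,0],[0,0,0.06],20],
    [[0.74,-1.5,0],[0,0,0.06],20],
    [[0.78,-1.48,0],[0,0,0.06],20],
    [[0.81,-1.46,0],[0,0,0.06],20],
    [[0.84,-1.45,0],[0,0,0.06],20],
    [[0.44,-0.75,0],[0,0,0.03],20],
    [[0.3,-0.5,0],[0,0,0.03],20],
    [[0,0,0],[0,0,0],20],
    [[0,0,0],[0,0,0],20],
  ],
)

```text
time: 16.62
ee_pos: [0.4557, -0.1427, 0.0618]
eef_rot: [0.992, -0.128, -0.001, -0.0]
ft_force: [-2.2, 2.0, -0.4]
width: 0.0219
grip_force: 10.0
```

```bash
python3 -c "from h import *;knob()"
```

```text
0.021888929143303065 9.999845661492097 [-2.2  2.  -0.4] [ 0.4557 -0.1427  0.0618]
r 0.19864684120629034 open 0.5430420640155177
shift cm [-0.02 -0.23  0.  ] wz 0 tooly now -104.67 tilt z [-0.001  0.    -1.   ] t 16.625
```

Emit:
move_arm(
  targets=[
    [[0.1,-0.17,0],[0,0,0],20],
    [[0.1,-0.17,0],[0,0,0],20],
    [[0.1,-0.17,0],[0,0,0],20],
    [[0,0,0],[0,0,0],20],
    [[0,0,0],[0,0,0],20],
  ],
  grip_force=20,
)

```text
time: 17.25
ee_pos: [0.4565, -0.1419, 0.0616]
eef_rot: [0.992, -0.129, -0.004, 0.002]
ft_force: [-19.2, -7.8, 13.1]
width: 0.0221
grip_force: 20.0
```

```bash
python3 -c "from h import *;knob()"
```

```text
0.022066044954720202 20.010385659971867 [-19.2  -7.8  13.1] [ 0.4565 -0.1419  0.0616]
r 0.19864168828488565 open 0.2227597409344159
shift cm [-0.08 -0.14 -0.  ] wz 0 tooly now -104.87 tilt z [-0.008 -0.003 -1.   ] t 17.25
```

Emit:
move_arm(
  targets=[
    [[0,0,0],[0,0,0],50],
    [[0,0,0],[0,0,0],50],
    [[0,0,0],[0,0,0],50],
    [[0,0,-2],[0,0,0],50],
    [[0,0,-4],[0,0,0],50],
    [[0,0,-5],[0,0,0],50],
    [[0,0,-3],[0,0,0],50],
    [[0,0,0],[0,0,0],50],
  ],
)

```text
time: 18.25
ee_pos: [0.4624, -0.1389, 0.2046]
eef_rot: [0.992, -0.127, 0.003, 0.0]
ft_force: [0.9, -0.5, -0.6]
width: 0.0437
grip_force: 0.0
```

```bash
python3 - <<'E'
from h import *
np.set_printoptions(precision=4,suppress=True)
W=lambda P:full(P,1.9,150,70)
a,b=at('w4',*W((43,92)),.089),at('w4',*W((85,168)),.089); print(a,b,(a+b)/2,np.degrees(np.arctan2(*(b-a)[[1,0]])))
shot('top','top5'); shot('wrist','w5')
go(.532,-.1325,.17,-17)
d=np.load('jig.npy')
a=cv2.imread('pics/w5.png')[0:420,0:560]; b=cv2.imread('pics/top5.png')[150:260,265:375]
b=cv2.resize(b,None,fx=2.2,fy=2.2,interpolation=2)
H=np.zeros((420,560+242,3),np.uint8); H[:,:560]=a; H[:242,560:]=b; cv2.imwrite('pics/m5.png',H[:,:800])
E
```

```text
[ 0.5424 -0.1173  0.089 ] [ 0.5301 -0.1515  0.089 ] [ 0.5363 -0.1344  0.089 ] -109.7539546966394
shift cm [ 6.73 -2.4   3.18] wz -1.53 tooly now -104.66 tilt z [ 0. -0. -1.] t 18.35
```

View pics/m5.png

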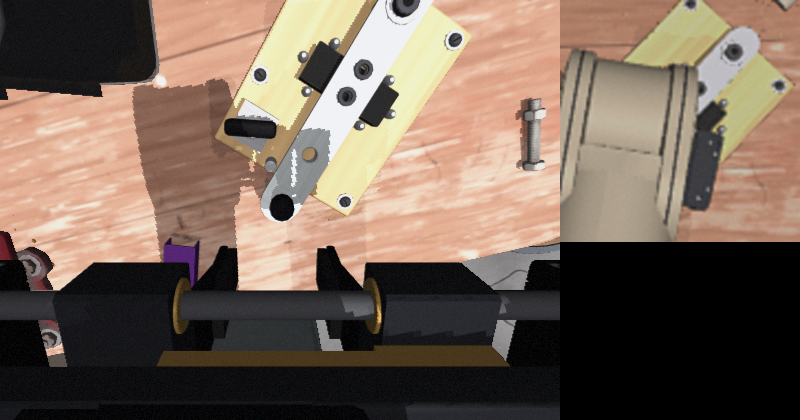

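The plate is shut over the channel: plate hole at (309,154), knob at (282,207), and both channel ends show inside the pins. The pin bar runs (225,127) to (276,129).

```bash
python3 - <<'E'
from h import *
np.set_printoptions(precision=4,suppress=True)
a,b=at('w5',227,127,.089),at('w5',275,128.5,.089); print('bar',(a+b)/2,np.degrees(np.arctan2(*(b-a)[[1,0]])),np.linalg.norm(b-a))
h=at('w5',309,154,.053); k=at('w5',282,207,.087); s=at('w5',271,163,.051); print('hole',h,'knob',k,'stop',s)
p=np.array([.546,-.2315]); A=np.radians(-45.36); M=np.array([[np.cos(A),-np.sin(A)],[np.sin(A),np.cos(A)]])
for n,l in(('lock',(-75,0)),('park',(-80,60)),('stop',(-104,27)),('knob',(-128,0))): print(n,p+M@np.array(l)/1e3)
E
```

```text
bar [ 0.5334 -0.1341  0.089 ] -106.45140310858596 0.03974653918121891
hole [ 0.4951 -0.178   0.053 ] knob [ 0.4602 -0.1418  0.087 ] stop [ 0.4957 -0.1405  0.051 ]
lock [ 0.4933 -0.1781]
park [ 0.5325 -0.1324]
stop [ 0.4921 -0.1385]
knob [ 0.4561 -0.1404]
```

```bash
python3 - <<'E'
from h import *
np.set_printoptions(precision=4,suppress=True)
for u,v in((272,68),(268,110),(264,160),(258,174),(200,158)): print(at('top0',u,v,.272))
print('w5 corner',at('w5',157,77,.272),at('w5',157,77,0),at('w5',152,0,.272),at('w5',152,0,0))
Q=R.from_quat(r.read_state()['eef_rot']).as_matrix(); print('cam in tool',Q.T@(load('w5')['M'][:3,3]-r.read_state()['ee_pos']))
E
```

```text
[ 0.8044 -0.1067  0.272 ]
[ 0.7076 -0.0951  0.272 ]
[ 0.5947 -0.0832  0.272 ]
[ 0.5639 -0.0692  0.272 ]
[0.6035 0.0578 0.272 ]
w5 corner [ 0.5564 -0.1292  0.272 ] [ 0.6062 -0.0453  0.    ] [ 0.5737 -0.1344  0.272 ] [ 0.6737 -0.0658  0.    ]
cam in tool [ 0.0809 -0.0012 -0.1636]
```

Emit:
move_arm(
  targets=[
    [[0,0,0],[0,0,-0.174],50],
    [[0,0,0],[0,0,-0.174],50],
    [[0,0,0],[0,0,-0.174],50],
    [[0,0,0],[0,0,-0.174],50],
    [[0,0,0],[0,0,-0.174],50],
    [[0,0,0],[0,0,-0.174],50],
    [[0,0,0],[0,0,-0.174],50],
    [[0,0,0],[0,0,-0.174],50],
    [[0,0,0],[0,0,-0.174],50],
    [[0,0,0],[0,0,-0.174],50],
    [[0,0,0],[0,0,0],50],
  ],
)

```text
time: 19.73
ee_pos: [0.4602, -0.1386, 0.2009]
eef_rot: [0.737, 0.675, -0.0, -0.001]
ft_force: [-0.1, 0.5, 0.1]
width: 0.0435
grip_force: 0.0
```

```bash
python3 - <<'E'
from h import *
go(.5325,-.133,.064,-5)
E
```

```text
shift cm [ 1.19  7.17 13.67] wz -0.001 tooly now -5.03 tilt z [-0.002  0.001 -1.   ] t 19.725
```

Emit:
move_arm(
  targets=[
    [[0.6,3.6,0],[0,0,0],50],
    [[0.6,3.6,2],[0,0,0],50],
    [[0,0,3],[0,0,0],50],
    [[0,0,3],[0,0,0],50],
    [[0,0,2],[0,0,0],50],
    [[0,0,1.5],[0,0,0],50],
    [[0,0,1],[0,0,0],50],
    [[0,0,0.8],[0,0,0],50],
    [[0,0,0],[0,0,0],50],
  ],
)

```text
time: 20.85
ee_pos: [0.5334, -0.1331, 0.0688]
eef_rot: [0.737, 0.676, -0.0, -0.0]
ft_force: [0.1, -0.3, -0.1]
width: 0.0434
grip_force: 0.0
```

No contact so far. Down a little more, then grip.

Emit:
move_arm(
  targets=[
    [[0,0,0.5],[0,0,0],50],
    [[0,0,0],[0,0,0],12],
    [[0,0,0],[0,0,0],10],
    [[0,0,0],[0,0,0],10],
    [[0,0,0],[0,0,0],10],
    [[0,0,0],[0,0,0],10],
    [[0,0,0],[0,0,0],10],
  ],
  grip_force=30,
)

```text
time: 21.72
ee_pos: [0.5336, -0.1332, 0.0642]
eef_rot: [0.737, 0.676, 0.0, 0.0]
ft_force: [-1.0, 0.3, 0.9]
width: 0.0136
grip_force: 30.0
```

Emit:
move_arm(
  targets=[
    [[0,0,-0.3],[0,0,0],10],
    [[0,0,-0.4],[0,0,0],10],
    [[0,0,-0.6],[0,0,0],10],
    [[0,0,-1],[0,0,0],10],
    [[0,0,-1.7],[0,0,0],10],
    [[0,0,-2],[0,0,0],10],
    [[0,0,0],[0,0,0],10],
    [[0,0,0],[0,0,0],10],
  ],
  grip_force=45,
)

```text
time: 22.72
ee_pos: [0.5337, -0.1334, 0.1243]
eef_rot: [0.737, 0.676, 0.0, 0.0]
ft_force: [-0.1, 0.6, -1.4]
width: 0.0138
grip_force: 45.0
```

```bash
python3 - <<'E'
from h import *
np.set_printoptions(precision=4,suppress=True)
print(r.read_state()['ft_force'],r.read_state()['ee_pos'])
p=np.array([.546,-.2315]); A=np.radians(-45.36); c,s=np.cos(A),np.sin(A)
d=np.array([5,-60])/1e3; dw=np.array([c*d[0]-s*d[1],s*d[0]+c*d[1]])
e=np.array([.5336,-.1332]); print('lock via park grasp',e+dw); go(*(e+dw),.124,-5)
E
```

```text
[-0.0503  0.5521 -1.3946] [ 0.5337 -0.1334  0.1243]
lock via park grasp [ 0.4944 -0.1789]
shift cm [-4.88 -3.52  0.03] wz 0.0 tooly now -4.99 tilt z [ 0.001 -0.001 -1.   ] t 22.725
```

Emit:
move_arm(
  targets=[
    [[-1.6,-1.2,0],[0,0,0],10],
    [[-1.6,-1.2,0],[0,0,0],10],
    [[-1.68,-1.12,0],[0,0,0],10],
    [[0,0,0],[0,0,0],10],
    [[0,0,1.5],[0,0,0],10],
    [[0,0,1],[0,0,0],10],
    [[0,0,0.5],[0,0,0],10],
    [[0,0,0.4],[0,0,0],10],
    [[0,0,0.3],[0,0,0],10],
    [[0,0,0],[0,0,0],10],
  ],
)

```text
time: 23.98
ee_pos: [0.4941, -0.1785, 0.0872]
eef_rot: [0.737, 0.676, -0.0, -0.0]
ft_force: [-3.1, 1.1, 2.6]
width: 0.0142
grip_force: 45.0
```

Emit:
move_arm(
  targets=[
    [[0.02,-0.05,0.3],[0,0,0],10],
    [[0,0,0.4],[0,0,0],10],
    [[0,0,0.4],[0,0,0],10],
    [[0,0,0.4],[0,0,0],10],
    [[0,0,0.3],[0,0,0],10],
    [[0,0,0],[0,0,0],10],
  ],
)

```text
time: 24.72
ee_pos: [0.4933, -0.1783, 0.0681]
eef_rot: [0.737, 0.676, -0.0, -0.0]
ft_force: [1.7, 0.9, -4.6]
width: 0.0136
grip_force: 45.0
```

Emit:
move_arm(
  targets=[
    [[0,0,0.2],[0,0,0],10],
    [[0,0,0.15],[0,0,0],10],
    [[0,0,0.1],[0,0,0],10],
    [[0,0,0],[0,0,0],10],
    [[0,0,0],[0,0,0],10],
  ],
)

```text
time: 25.35
ee_pos: [0.4938, -0.1787, 0.0647]
eef_rot: [0.737, 0.676, -0.0, 0.0]
ft_force: [0.1, 0.3, -1.1]
width: 0.0133
grip_force: 45.0
```

Emit:
move_arm(
  targets=[
    [[0,0,0.1],[0,0,0],10],
    [[0,0,0.1],[0,0,0],10],
    [[0,0,0.1],[0,0,0],10],
    [[0,0,0],[0,0,0],10],
    [[0,0,0],[0,0,0],10],
  ],
)

```text
time: 25.98
ee_pos: [0.494, -0.1786, 0.0638]
eef_rot: [0.737, 0.676, -0.0, 0.0]
ft_force: [-10.3, 3.5, 26.2]
width: 0.0135
grip_force: 45.0
```

Hard stop with 26 N at the same TCP height as when parked, so the collar is home. I'll relax the press, release and lift away.

Emit:
move_arm(
  targets=[
    [[0,0,-0.25],[0,0,0],10],
    [[0,0,0],[0,0,0],10],
    [[0,0,0],[0,0,0],40],
    [[0,0,0],[0,0,0],40],
    [[0,0,0],[0,0,0],40],
    [[0,0,0],[0,0,0],40],
    [[0,0,-2],[0,0,0],40],
    [[0,0,-4],[0,0,0],40],
    [[0,0,-5],[0,0,0],40],
    [[-4,0,-4],[0,0,0],40],
    [[-5,0,0],[0,0,0],40],
    [[-5,0,0],[0,0,0],40],
    [[0,0,0],[0,0,0],40],
  ],
)

```text
time: 27.6
ee_pos: [0.4797, -0.3223, 0.2135]
eef_rot: [0.739, 0.673, -0.001, -0.0]
ft_force: [0.2, 1.3, -0.9]
width: 0.0348
grip_force: 0.0
```

```bash
python3 - <<'E'
from h import *
shot('side','side6'); shot('wrist','w6')
s=r.read_state(); print(s['ee_pos'],s['ft_force'],s['time'])
a=cv2.imread('pics/side6.png')[150:330,200:370]; b=cv2.imread('pics/w6.png')
a=cv2.resize(a,None,fx=2.3,fy=2.3,interpolation=2); b=cv2.resize(b,(385,289),interpolation=3)
H=np.zeros((420,391+385,3),np.uint8); H[:a.shape[0],:391]=a; H[:289,391:]=b; cv2.imwrite('pics/m6.png',H)
E
```

```text
[ 0.48149053 -0.31777402  0.21372845] [0.17188701 1.09916757 0.70904857] 27.7
```

View pics/m6.png

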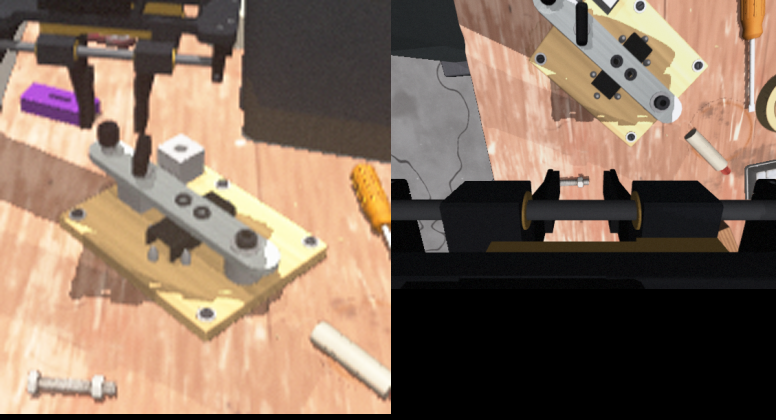

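The pin stands in the plate at the lock post at (142,155), the park post is empty, the plate is shut over the channel, and the bolt, tube and purple piece haven't moved.

```bash
python3 -c "
from bench import r
print(r.close_job())"
```

```text
the job is handed in; nothing more can be done
None
```

The job is done and handed in at about 28 s: the channel lies flat in the nest, the plate is shut against its stop, and the detent pin is home in the lock post and released; the bystanders I could see in the last pictures hadn't moved, but the nail box was out of view.

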